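# Serve a set of three battery cells from the gravity dispenser

### The job

Let one set of three thin cells out of the thin-cell battery dispenser: with a fingertip press the black paddle of its rocking lever all the way down, so that the other end lifts the gate, keep it down until the three cells have rolled to the end of the trough, then let it come back up and move clear, with the remaining thin cells held behind the gate. Do not touch or pick up any cell, and leave the thick-cell dispenser and everything else on the table as it is.

Things in the scene. Friction and masses are not known exactly. Their poses are not given: they have to be found in the camera images.
- thin_dispenser: Target: aluminium chute, 54 mm wide, walls 10 mm high, on a grey base plate 190 x 84 mm fixed to the table; five thin cells lie in it crosswise and roll down its 14 degree slope along its +x, past a gate into an open trough with an end lip. A steel yoke lever rocks on pins at the side walls: black paddle at the -x end, gate blade at the other. Origin: centre of the base's underside, z up.
- thin_lever (a joint): Lever of the thin-cell dispenser, rad: 0 at rest (gate down), 0.44 fully pressed, at its stop. At about 0.36 the gate lets go; a second blade then holds all but the first three cells back until the lever returns. Pivot: x 0.000, z 0.056 in the dispenser. Sprung: 2 N on the paddle starts it, 4 N holds it down; let go, it returns to 0 by itself.
- thin_paddle (a point): Centre of the top face of the black paddle, 32 mm (along the chute) x 34 mm (across), 5 mm thick; at rest 105 mm above the table, sloping 14 degrees (outer, -x, edge higher). It moves with the lever: fully pressed it is 39 mm lower and 14 mm farther toward the dispenser's -x. Nothing stands over it; the rest of this dispenser is lower than the resting paddle.
- thin_gate (a point): Point on the chute floor at the gate of the thin-cell dispenser, 38 mm above the table. Cells on its +x side (dispenser frame) are out, on its -x side still held.
- thin_trough_end (a point): Point on the trough floor at the end lip of the thin-cell dispenser, 76 mm down the slope from the gate; served cells come to rest against it in a row, which takes about 1 s from when the gate is lifted.
- thin1: Thin cell number 1 counted from the gate at the start: black cylinder 14.5 mm diameter, 50 mm long with a brass-coloured third at one end, 24 g. Origin at its centre; y along its axis; turns as it rolls.
- thin2: Thin cell number 2 counted from the gate at the start: black cylinder 14.5 mm diameter, 50 mm long with a brass-coloured third at one end, 24 g. Origin at its centre; y along its axis; turns as it rolls.
- thin3: Thin cell number 3 counted from the gate at the start: black cylinder 14.5 mm diameter, 50 mm long with a brass-coloured third at one end, 24 g. Origin at its centre; y along its axis; turns as it rolls.
- thin4: Thin cell number 4 counted from the gate at the start: black cylinder 14.5 mm diameter, 50 mm long with a brass-coloured third at one end, 24 g. Origin at its centre; y along its axis; turns as it rolls.
- thin5: Thin cell number 5 counted from the gate at the start: black cylinder 14.5 mm diameter, 50 mm long with a brass-coloured third at one end, 24 g. Origin at its centre; y along its axis; turns as it rolls.
- thick_dispenser: Not to be worked: aluminium chute, 54 mm wide, walls 19 mm high, on a grey base plate 190 x 84 mm fixed to the table; three thick cells lie in it crosswise and roll down its 14 degree slope along its +x, past a gate into an open trough with an end lip. A steel yoke lever rocks on pins at the side walls: black paddle at the -x end, gate blade at the other. Origin: centre of the base's underside, z up.
- thick_lever (a joint): Rocking lever of the thick-cell dispenser, rad: 0 at rest. Not to be pressed.
- thick1: Thick cell number 1 counted from the gate: black cylinder 26 mm diameter, 50 mm long with a brass-coloured third at one end. Origin at its centre. To be left.
- thick2: Thick cell number 2 counted from the gate: black cylinder 26 mm diameter, 50 mm long with a brass-coloured third at one end. Origin at its centre. To be left.
- thick3: Thick cell number 3 counted from the gate: black cylinder 26 mm diameter, 50 mm long with a brass-coloured third at one end. Origin at its centre. To be left.
- battery_case: Open black three-cell battery case, 68 x 60 x 17 mm, lying loose between the dispensers. Origin under its centre. To be left.
- mouse: White computer mouse, 104 x 60 x 34 mm, loose. Origin under its middle. To be left.
- controller: Grey and white controller unit with a circuit board and black battery cover, 100 x 75 x 38 mm, loose. Origin under its centre. To be left.
- block_robot: Small robot of white and teal 20 mm blocks, 40 x 60 x 100 mm, loose. Origin under its front. To be left.
- block_model: Flat model of 20 mm blocks in several colours, 80 x 80 x 23 mm, loose. Origin under its middle. To be left.
- screwdriver: Screwdriver 160 mm long lying loose. Origin under its middle. To be left.
Not all that is in view belongs to the job. Leave any orange or pink look-alike of the thick2 alone.

How it is judged:
On the way, in this order (a step that is already met when the one before it is completed fails the run):
1. the thin-cell lever is being pressed down (value of joint thin_lever above 0.12 rad).
2. with the lever still all the way down, three thin cells have rolled into the trough (value of joint thin_lever above 0.37 rad and x of thin1 in the frame of thin_dispenser between 0.045 and 0.1 m and y of thin1 in the frame of thin_dispenser between -0.02 and 0.02 m and z of each of thin1, thin2, thin3 in the frame of thin_dispenser below 0.045 m and x of thin2 in the frame of thin_dispenser between 0.045 and 0.1 m and y of thin2 in the frame of thin_dispenser between -0.02 and 0.02 m and x of thin3 in the frame of thin_dispenser between 0.045 and 0.1 m and y of thin3 in the frame of thin_dispenser between -0.02 and 0.02 m), for 0.1 s.
At the end, for the whole second after the job is handed in: The first three thin cells lie at rest (under 20 mm/s) in the trough, at least 25 mm past the gate; the other two are still behind the gate; the thin-cell lever is back up (under 0.06 rad); the thick-cell lever is up (under 0.06 rad) and its cells have not moved more than 10 mm (x of thin1 in the frame of thin_dispenser between 0.045 and 0.1 m and y of thin1 in the frame of thin_dispenser between -0.02 and 0.02 m and z of each of thin1, thin2, thin3 in the frame of thin_dispenser below 0.045 m and x of thin2 in the frame of thin_dispenser between 0.045 and 0.1 m and y of thin2 in the frame of thin_dispenser between -0.02 and 0.02 m and x of thin3 in the frame of thin_dispenser between 0.045 and 0.1 m and y of thin3 in the frame of thin_dispenser between -0.02 and 0.02 m and x of each of thin4, thin5 in the frame of thin_dispenser below 0.02 m and value of joint each of thin_lever, thick_lever below 0.06 rad and linear speed of each of thin1, thin2, thin3, thin4, thin5, thick1, thick2, thick3 below 0.02 m/s and distance of each of thick1, thick2, thick3 from where it was at the start of the episode below 0.01 m); the robot touches nothing.
It fails at once if a cell was touched by the robot (contact force between any of the fingers, the arm and thin1 above 0.2 N or contact force between any of the fingers, the arm and thin2 above 0.2 N or contact force between any of the fingers, the arm and thin3 above 0.2 N or contact force between any of the fingers, the arm and thin4 above 0.2 N or contact force between any of the fingers, the arm and thin5 above 0.2 N or contact force between any of the fingers, the arm and thick1 above 0.2 N or contact force between any of the fingers, the arm and thick2 above 0.2 N or contact force between any of the fingers, the arm and thick3 above 0.2 N).
It fails at once if a cell was lifted more than 105 mm above the table (height (world z) of any of thin1, thin2, thin3, thin4, thin5, thick1, thick2, thick3 above 0.105 m).
It fails at once if a fourth thin cell was let out (more than 25 mm past the gate) (x of any of thin4, thin5 in the frame of thin_dispenser above 0.045 m).
It fails at once if the thick-cell lever was pressed (over 0.12 rad) (value of joint thick_lever above 0.12 rad).
It fails at once if a bystander was moved or lifted more than 20 mm (distance of any of battery_case, mouse, controller, block_robot, block_model, screwdriver from where it was at the start of the episode above 0.02 m).
It also fails if it takes over 29 s, if anything falls off the work surface, if the arm or the gripper's body presses on something with over 40 N, if the wrist force passes 120 N, or if a joint passes its speed limit or range.

### The arm

A 7-joint arm with a two-finger parallel gripper is mounted at the origin on the work surface. World frame = base frame: x ahead of the robot, y to its left, z up, the work surface at z = 0. Lengths are in m, angles in rad, forces in N, time in s.
With the tool pointing down it reaches from about 0.425 to 0.925 m from the base axis. Payload 6.8 kg.
Tool frame: the origin (TCP) lies between the finger pads; the fingertips stand 11 mm ahead of it and the grasp point (between the pads) lies 8 mm behind it; z points along the fingers, y is the line along which they close (so a half turn about z gives the same grasp; the last joint's range is limited). The gripper opens to 85 mm and grips with 20 to 120 N. Pads are 22 mm wide; open, the fingers measure 114 mm over their backs; the gripper's body (76 mm by 85 mm) begins 54 mm behind the grasp point. The pads swing forward as they close: fully open they stand 13 mm farther back than shut.
Start: joints at [-1.412, 0.477, 0.022, 1.555, -0.011, 1.109, -0.083], TCP at [0.178, 0.651, 0.242] pointing down, gripper open.
Joint ranges: [-2.96, 2.96], [-0.34, 2.1], [-1.41, 1.46], [0.24, 2.44], [-1.37, 4.51], [0.17, 1.92], [-2.96, 2.96]. Speed limits (rad/s): [2.39, 2.39, 3.14, 3.14, 3.14, 3.14, 3.14].

### API

Orientations are given as a rotation vector (axis times angle).
In Python, from bench import r gives the robot as it stands.
- The arm moves only by the tool send_rows, never from a script. Its argument "deltas" is a list of rows, each an object of numbers: "dx", "dy", "dz": the shift along the world's x, y, z in mm; "rx", "ry", "rz": the turn, a rotation vector about the world's x, y, z in degrees. A call has 1 to 5 rows; each row is the pose to reach, as a shift and turn from the pose commanded when the call began; what a row does not reach only later rows make up. A row lasts 1/12 s, in which the tool goes at most 41.7 mm and 7.16 degrees, less where a joint would pass 70% of its speed; a pose out of reach is approached as far as the arm can. A call with a gripper value outside its range is refused whole. "jaw" is the finger opening in mm, from 0 to 85.4, set as the call begins (left out, the last holds). The fingers move at their own pace and stop on an object; "newtons" is the grip in N (left out, the last holds). Time passes only in rows, so rows that repeat a pose let the fingers close. It gives the time, the measured TCP pose, the force, the opening and the grip force at its end, in the units of the state.
- r.get_obs(): the state, without advancing time (a new reading comes with each control period).
- r.grab_frame(name): name is "scene" or "top"; returns a dict with "frame" (384x512x3 uint8, blue, green, red), "z_map" (384x512 float32, m along the optical axis (not along the pixel's ray), 0 where there is no reading), "vertical_fov" (degrees; the focal length in pixels is half the picture's height over the tangent of half this angle, whatever the lens; pixels are square), "cx", "cy" (the principal point, pixels), "xyz" and "orientation" of the camera in the world. Camera axes: x right, y down, z forward; pixel columns grow to the right and rows downward; lengths in m; the calibration is good to about 2 mm. A picture is of the moment at which its call begins.
- r.hand_in(): hands the job in; it is judged then, once.
The state is a dict: "clock": time; "joints": joint angles; "qvel": joint speeds; "tau": joint torques, N m; "tcp_pos": TCP position; "orientation": TCP orientation; "contact_force": force on the tool from outside, world axes, zero at the start; "moment": the same for the moment, N m; "grip_width": finger opening in m; "gripper_force": force on a finger pad.
Only numpy, scipy, OpenCV 4.12 (cv2) and the standard library are available. Lean on these libraries where they do the work, as an engineer would, in place of code of your own. Each camera call takes 0.05 s, during which the arm holds its last target. There are 200 camera calls.

## Working session

There is one attempt and no reset: what is moved stays moved. The work goes in short steps, Python scripts to look and compute and a tool call to move; the robot and the scene stay as the last step left them, time stands still between calls to the robot, and variables do not carry over. Pictures are saved under pics/ and viewed, at most 10 in all, crops included, and the job is handed in when it is done.

Besides the shell and the picture viewer there is one more tool, called after ">>>" as name(argument=value, ...) on one line, values as JSON. send_rows: Moves the arm, as the interface text tells. Its arguments: {"type":"object","properties":{"deltas":{"type":"array","items":{"type":"object","properties":{"dx":{"type":"number"},"dy":{"type":"number"},"dz":{"type":"number"},"rx":{"type":"number"},"ry":{"type":"number"},"rz":{"type":"number"}}}},"jaw":{"type":"number"},"newtons":{"type":"number"}},"required":["deltas"]}

```bash
mkdir -p pics; cat > h.py <<'E'
import numpy as np, cv2
from scipy.spatial.transform import Rotation as R
from bench import r
def grab(n):
    f=r.grab_frame(n); z=f["z_map"]; H,W=z.shape
    fl=H/2/np.tan(np.radians(f["vertical_fov"])/2)
    v,u=np.mgrid[:H,:W]
    c=np.stack([(u-f["cx"])/fl*z,(v-f["cy"])/fl*z,z],-1)
    o=np.array(f["orientation"],float)
    M=R.from_rotvec(o).as_matrix() if o.size==3 else o.reshape(3,3)
    P=c@M.T+np.array(f["xyz"]); P[z==0]=np.nan
    return f,P
E
python3 - <<'E'
from h import *
for n in("top","scene"):
    f,P=grab(n); cv2.imwrite(f"pics/{n}0.png",cv2.resize(f["frame"],(800,600),interpolation=cv2.INTER_CUBIC)); np.save(n+"P.npy",P); np.save(n+"F.npy",f["frame"])
    print(n,f["xyz"],f["orientation"],f["vertical_fov"],np.isnan(P).mean())
o=r.get_obs();print(o["tcp_pos"],o["orientation"],o["clock"])
E
```

```text
top [ 0.32107805 -0.01832252  1.5721976 ] [-2.11760817  2.15233473 -0.1334989 ] 44.896536100615776 0.003911336263020833
scene [ 0.94190565 -0.49920631  1.05091464] [-2.43595769 -0.82739319  0.27448405] 53.845222860633555 0.004140218098958333
[0.17782194 0.65060866 0.24139008] [-4.17802907e-01 -3.11357514e+00  2.69812152e-03] 0.1
```

View pics/top0.png

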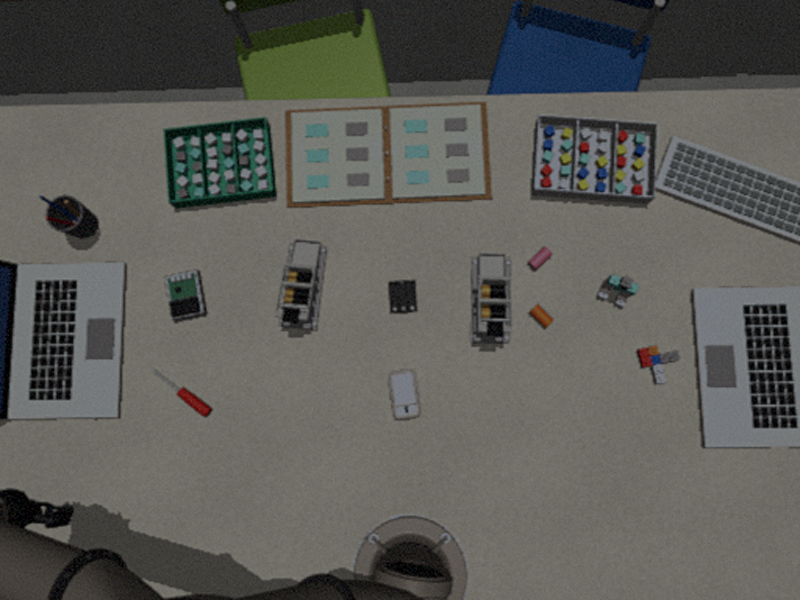

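View pics/scene0.png

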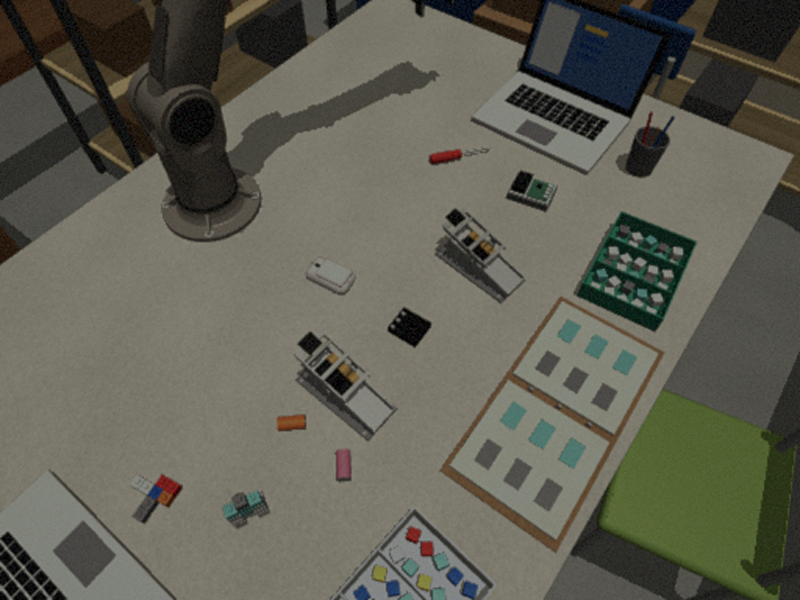

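The top view shows dispensers at about (300,285) and (490,300), with their black paddles toward the robot at (293,315) and (493,328). I need a closer look to tell which one holds the thin cells.

```bash
python3 - <<'E'
from h import *
T=np.load("topF.npy");S=np.load("sceneF.npy");P=np.load("topP.npy");Q=np.load("sceneP.npy")
z=lambda a:cv2.resize(a,(400,300),interpolation=cv2.INTER_CUBIC)
# crops 80x60 top, 96x72 scene
a=T[150:216,150:238];b=T[158:224,270:358];c=S[125:197,265:361];d=S[210:282,175:271]
img=np.vstack([np.hstack([z(a),z(b)]),np.hstack([z(c),z(d)])])
cv2.imwrite("pics/c1.png",np.clip(img*1.8,0,255).astype(np.uint8))
for n,PP,F in(("top",P,T),("scene",Q,S)):
    g=F.max(2)
    m=((g<55)&(PP[...,2]>.085)&(PP[...,2]<.125)&(PP[...,0]>.4)&(PP[...,0]<.8)&(abs(PP[...,1])<.4)).astype(np.uint8)
    k,l,s,ce=cv2.connectedComponentsWithStats(m)
    for i in range(1,k):
        if s[i,4]>15: q=PP[l==i]; print(n,ce[i],s[i,4],q.mean(0).round(4),q.min(0).round(3),q.max(0).round(3))
# base plates: points z in 2..20mm near
for y0,y1 in((.05,.35),(-.35,-.05)):
    pts=np.vstack([X[(X[...,2]>.02)&(X[...,2]<.13)&(X[...,0]>.4)&(X[...,0]<.85)&(X[...,1]>y0)&(X[...,1]<y1)] for X in(P,Q)])
    print(len(pts),pts.min(0).round(3),pts.max(0).round(3))
E
```

```text
top [185.73033708 201.1011236 ] 89 [0.5312 0.237  0.1056] [0.515 0.221 0.096] [0.546 0.254 0.116]
top [316.18947368 209.92631579] 95 [ 0.4943 -0.1769  0.1163] [ 0.48  -0.193  0.107] [ 0.511 -0.16   0.124]
scene [291.18055556 138.72222222] 72 [0.5328 0.2321 0.1063] [0.518 0.212 0.099] [0.548 0.249 0.113]
scene [197.79310345 219.24137931] 116 [ 0.4965 -0.1837  0.1178] [ 0.481 -0.2    0.112] [ 0.512 -0.168  0.123]
2435 [0.515 0.183 0.02 ] [0.85  0.35  0.116]
3487 [ 0.479 -0.35   0.02 ] [ 0.85  -0.143  0.126]
```

View pics/c1.png

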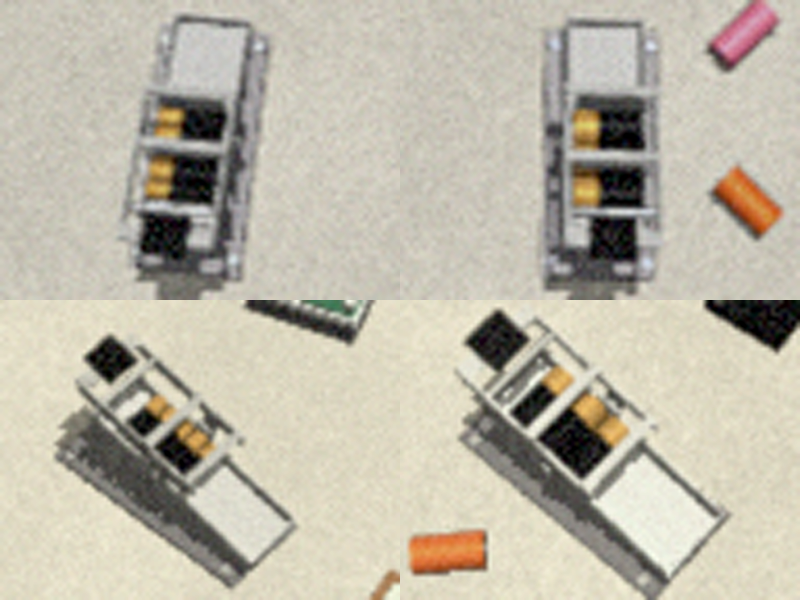

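The dispenser on the robot's left (y≈+0.235) is the thin one. It shows paired small cells, and its paddle measures 0.1055 m high against the stated 0.105. The other paddle is at 0.117 m. Next I'll get its yaw while the arm makes its first move.

```bash
python3 - <<'E'
from h import *
for n in("top","scene"):
    P=np.load(n+"P.npy")
    m=(P[...,2]>.025)&(P[...,2]<.13)&(P[...,0]>.48)&(P[...,0]<.75)&(P[...,1]>.14)&(P[...,1]<.29)
    k,l,s,c=cv2.connectedComponentsWithStats(m.astype(np.uint8)); i=1+s[1:,4].argmax()
    q=P[l==i]; (c,wh,a)=cv2.minAreaRect((q[:,:2]*1000).astype(np.float32)); print(n,c,wh,a,q.min(0).round(3),q.max(0).round(3))
E
```

```text
top (612.3699951171875, 228.3140411376953) (71.76372528076172, 193.49481201171875) 82.32404327392578 [0.515 0.191 0.025] [0.712 0.273 0.116]
scene (612.2174072265625, 223.28335571289062) (73.65219116210938, 192.60008239746094) 82.3855209350586 [0.515 0.183 0.025] [0.711 0.27  0.113]
```

>>> send_rows(deltas=[{"dx": 25,"dy": -30},{"dx": 50,"dy": -60},{"dx": 75,"dy": -90},{"dx": 100,"dy": -120},{"dx": 125,"dy": -150}], jaw=0)

```text
$.deltas[0]: bad value
```

>>> send_rows(deltas=[{"dx": 25,"dy": -30,"dz": 0,"rx": 0,"ry": 0,"rz": 0},{"dx": 50,"dy": -60,"dz": 0,"rx": 0,"ry": 0,"rz": 0},{"dx": 75,"dy": -90,"dz": 0,"rx": 0,"ry": 0,"rz": 0},{"dx": 100,"dy": -120,"dz": 0,"rx": 0,"ry": 0,"rz": 0},{"dx": 125,"dy": -150,"dz": 0,"rx": 0,"ry": 0,"rz": 0}], jaw=0)

```text
clock: 0.52
tcp_pos: [0.3038, 0.4993, 0.2419]
orientation: [-0.418, -3.114, 0.001]
contact_force: [1.0, 0.8, -0.5]
grip_width: 0.0259
gripper_force: 0.0
```

>>> send_rows(deltas=[{"dx": 22,"dy": -26,"dz": 0,"rx": 0,"ry": 0,"rz": 1.5},{"dx": 45,"dy": -53,"dz": 0,"rx": 0,"ry": 0,"rz": 3},{"dx": 67,"dy": -79,"dz": 0,"rx": 0,"ry": 0,"rz": 4.5},{"dx": 90,"dy": -106,"dz": 0,"rx": 0,"ry": 0,"rz": 6},{"dx": 112,"dy": -132,"dz": 0,"rx": 0,"ry": 0,"rz": 7.5}])

```text
clock: 0.93
tcp_pos: [0.4158, 0.3673, 0.2421]
orientation: [-0.212, -3.134, 0.001]
contact_force: [1.0, 0.3, -0.3]
grip_width: 0.0001
gripper_force: 0.0
```

>>> send_rows(deltas=[{"dx": 25,"dy": -30,"dz": -10,"rx": 0,"ry": 0,"rz": 0},{"dx": 50,"dy": -60,"dz": -25,"rx": 0,"ry": 0,"rz": 0},{"dx": 75,"dy": -90,"dz": -45,"rx": 0,"ry": 0,"rz": 0},{"dx": 100,"dy": -118,"dz": -65,"rx": 0,"ry": 0,"rz": 0},{"dx": 113,"dy": -132,"dz": -75,"rx": 0,"ry": 0,"rz": 0}])

```text
clock: 1.35
tcp_pos: [0.5294, 0.2322, 0.1653]
orientation: [-0.22, -3.133, 0.005]
contact_force: [-0.0, -0.2, -0.1]
grip_width: 0.0001
gripper_force: 0.0
```

>>> send_rows(deltas=[{"dx": 0,"dy": 0,"dz": 0,"rx": 0,"ry": 0,"rz": 0},{"dx": 0,"dy": 0,"dz": 0,"rx": 0,"ry": 0,"rz": 0}])

```text
clock: 1.52
tcp_pos: [0.5281, 0.2353, 0.1662]
orientation: [-0.218, -3.132, 0.003]
contact_force: [-0.5, 1.0, -0.7]
grip_width: -0.0002
gripper_force: 0.0
```

```bash
python3 - <<'E'
from h import *
f,P=grab("scene");g,Q=grab("top")
z=lambda a:cv2.resize(a,(400,300),interpolation=cv2.INTER_CUBIC)
img=np.hstack([z(f["frame"][95:191,240:368]),z(g["frame"][140:236,130:258])])
cv2.imwrite("pics/c2.png",np.clip(img*1.8,0,255).astype(np.uint8))
print(r.get_obs()["tcp_pos"])
m=(P[...,2]>.12)&(P[...,2]<.16)&(P[...,0]>.45)&(P[...,0]<.6)&(abs(P[...,1]-.235)<.06)
q=P[m];print(len(q),q.min(0),q.max(0),q.mean(0))
E
```

```text
[0.52737448 0.23834448 0.16742417]
2 [0.53127217 0.2263595  0.1568356 ] [0.5346684  0.22672362 0.15872802] [0.53297029 0.22654156 0.15778181]
```

View pics/c2.png

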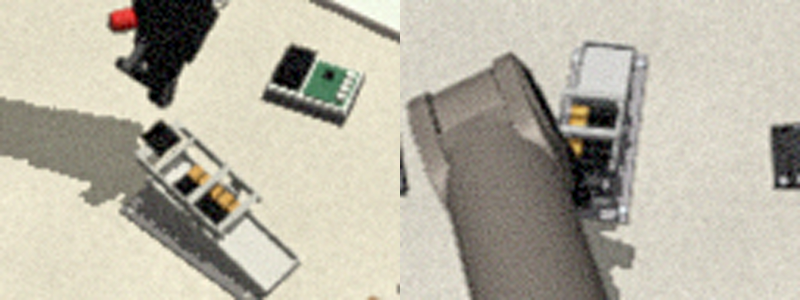

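The fingertip in the scene view, at crop (165,100), hangs above the black paddle at (160,137) and no other part is near. I'll go down to just above it, then press along the paddle's arc.

>>> send_rows(deltas=[{"dx": 0,"dy": 0,"dz": -12,"rx": 0,"ry": 0,"rz": 0},{"dx": 0,"dy": 0,"dz": -24,"rx": 0,"ry": 0,"rz": 0},{"dx": 0,"dy": 0,"dz": -34,"rx": 0,"ry": 0,"rz": 0},{"dx": 0,"dy": 0,"dz": -41,"rx": 0,"ry": 0,"rz": 0},{"dx": 0,"dy": 0,"dz": -45,"rx": 0,"ry": 0,"rz": 0}])

```text
clock: 2.03
tcp_pos: [0.5269, 0.2371, 0.1206]
orientation: [-0.212, -3.132, 0.002]
contact_force: [0.4, 0.8, 0.3]
grip_width: 0.0003
gripper_force: 0.0
```

>>> send_rows(deltas=[{"dx": -2,"dy": 0,"dz": -4,"rx": 0,"ry": 0,"rz": 0},{"dx": -4,"dy": 0.5,"dz": -8,"rx": 0,"ry": 0,"rz": 0},{"dx": -4,"dy": 0.5,"dz": -8,"rx": 0,"ry": 0,"rz": 0}])

```text
clock: 2.28
tcp_pos: [0.5236, 0.2376, 0.1138]
orientation: [-0.213, -3.134, 0.0]
contact_force: [0.3, -0.5, 1.3]
grip_width: 0.0002
gripper_force: 0.7
```

>>> send_rows(deltas=[{"dx": -3,"dy": 0.5,"dz": -6,"rx": 0,"ry": 0,"rz": 0},{"dx": -5,"dy": 0.5,"dz": -12,"rx": 0,"ry": 0,"rz": 0},{"dx": -7,"dy": 1,"dz": -18,"rx": 0,"ry": 0,"rz": 0},{"dx": -9,"dy": 1,"dz": -24,"rx": 0,"ry": 0,"rz": 0},{"dx": -10,"dy": 1.5,"dz": -29,"rx": 0,"ry": 0,"rz": 0}])

```text
clock: 2.7
tcp_pos: [0.514, 0.2392, 0.0848]
orientation: [0.213, 3.134, 0.0]
contact_force: [0.9, -0.5, 2.8]
grip_width: -0.0003
gripper_force: 1.3
```

>>> send_rows(deltas=[{"dx": 0,"dy": 0,"dz": -2,"rx": 0,"ry": 0,"rz": 0},{"dx": 0,"dy": 0,"dz": -2,"rx": 0,"ry": 0,"rz": 0}])

```text
clock: 2.87
tcp_pos: [0.5135, 0.2392, 0.0827]
orientation: [-0.213, -3.133, 0.001]
contact_force: [-0.2, -0.8, 3.0]
grip_width: -0.0
gripper_force: 1.5
```

>>> send_rows(deltas=[{"dx": -1,"dy": 0,"dz": -2,"rx": 0,"ry": 0,"rz": 0},{"dx": -1,"dy": 0,"dz": -4,"rx": 0,"ry": 0,"rz": 0},{"dx": -1,"dy": 0,"dz": -4,"rx": 0,"ry": 0,"rz": 0}])

```text
clock: 3.12
tcp_pos: [0.5129, 0.2393, 0.0791]
orientation: [-0.213, -3.134, -0.0]
contact_force: [0.7, 0.4, 3.6]
grip_width: 0.0
gripper_force: 1.5
```

>>> send_rows(deltas=[{"dx": 0,"dy": 0,"dz": -1.5,"rx": 0,"ry": 0,"rz": 0},{"dx": 0,"dy": 0,"dz": -1.5,"rx": 0,"ry": 0,"rz": 0}])

```text
clock: 3.28
tcp_pos: [0.5127, 0.2393, 0.0778]
orientation: [-0.213, -3.134, -0.0]
contact_force: [-0.8, 0.5, 3.9]
grip_width: -0.0001
gripper_force: 2.2
```

>>> send_rows(deltas=[{"dx": 0,"dy": 0,"dz": -1.5,"rx": 0,"ry": 0,"rz": 0},{"dx": 0,"dy": 0,"dz": -1.5,"rx": 0,"ry": 0,"rz": 0}])

```text
clock: 3.45
tcp_pos: [0.5128, 0.2394, 0.0771]
orientation: [-0.213, -3.134, -0.001]
contact_force: [-4.2, 0.0, 13.6]
grip_width: 0.0004
gripper_force: 6.7
```

>>> send_rows(deltas=[{"dx": 0,"dy": 0,"dz": -1,"rx": 0,"ry": 0,"rz": 0},{"dx": 0,"dy": 0,"dz": -1,"rx": 0,"ry": 0,"rz": 0}])

```text
clock: 3.62
tcp_pos: [0.5128, 0.2394, 0.0767]
orientation: [-0.213, -3.134, -0.001]
contact_force: [-5.2, -1.5, 18.6]
grip_width: 0.0004
gripper_force: 9.6
```

The force jumped to 18.6 N, so the lever is at its stop. I'll hold it there for about 1.7 s and look.

>>> send_rows(deltas=[{"dx": 0,"dy": 0,"dz": 0,"rx": 0,"ry": 0,"rz": 0},{"dx": 0,"dy": 0,"dz": 0,"rx": 0,"ry": 0,"rz": 0},{"dx": 0,"dy": 0,"dz": 0,"rx": 0,"ry": 0,"rz": 0},{"dx": 0,"dy": 0,"dz": 0,"rx": 0,"ry": 0,"rz": 0},{"dx": 0,"dy": 0,"dz": 0,"rx": 0,"ry": 0,"rz": 0}])

```text
clock: 4.03
tcp_pos: [0.5128, 0.2394, 0.0767]
orientation: [-0.213, -3.134, -0.001]
contact_force: [-5.0, -1.5, 17.4]
grip_width: -0.0
gripper_force: 9.1
```

>>> send_rows(deltas=[{"dx": 0,"dy": 0,"dz": 0,"rx": 0,"ry": 0,"rz": 0},{"dx": 0,"dy": 0,"dz": 0,"rx": 0,"ry": 0,"rz": 0},{"dx": 0,"dy": 0,"dz": 0,"rx": 0,"ry": 0,"rz": 0},{"dx": 0,"dy": 0,"dz": 0,"rx": 0,"ry": 0,"rz": 0},{"dx": 0,"dy": 0,"dz": 0,"rx": 0,"ry": 0,"rz": 0}])

```text
clock: 4.45
tcp_pos: [0.5128, 0.2394, 0.0767]
orientation: [-0.213, -3.134, -0.001]
contact_force: [-5.4, -0.7, 17.1]
grip_width: -0.0001
gripper_force: 9.1
```

>>> send_rows(deltas=[{"dx": 0,"dy": 0,"dz": 0,"rx": 0,"ry": 0,"rz": 0},{"dx": 0,"dy": 0,"dz": 0,"rx": 0,"ry": 0,"rz": 0},{"dx": 0,"dy": 0,"dz": 0,"rx": 0,"ry": 0,"rz": 0},{"dx": 0,"dy": 0,"dz": 0,"rx": 0,"ry": 0,"rz": 0},{"dx": 0,"dy": 0,"dz": 0,"rx": 0,"ry": 0,"rz": 0}])

```text
clock: 4.87
tcp_pos: [0.5128, 0.2394, 0.0768]
orientation: [-0.213, -3.134, -0.001]
contact_force: [-5.7, -0.8, 17.7]
grip_width: -0.0002
gripper_force: 9.1
```

```bash
python3 - <<'E'
from h import *
f,P=grab("scene");g,Q=grab("top")
z=lambda a:cv2.resize(a,(400,300),interpolation=cv2.INTER_CUBIC)
img=np.hstack([z(f["frame"][125:197,255:351]),z(g["frame"][140:212,145:241])])
cv2.imwrite("pics/c3.png",np.clip(img*1.8,0,255).astype(np.uint8))
print(r.get_obs()["contact_force"])
E
```

```text
[-4.58461026 -2.45539932 17.02429296]
```

View pics/c3.png

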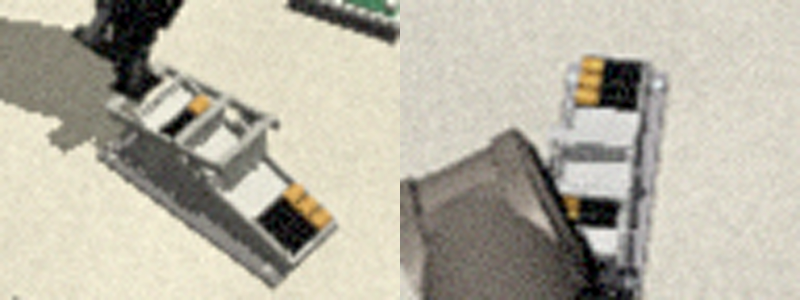

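Three cells lie at the trough end, top crop (605,80), and the rest are held behind the second blade at (590,208). I'll let the lever up along its arc and move clear.

>>> send_rows(deltas=[{"dx": 2,"dy": 0,"dz": 6,"rx": 0,"ry": 0,"rz": 0},{"dx": 4,"dy": -0.5,"dz": 14,"rx": 0,"ry": 0,"rz": 0},{"dx": 7,"dy": -1,"dz": 22,"rx": 0,"ry": 0,"rz": 0},{"dx": 10,"dy": -1,"dz": 32,"rx": 0,"ry": 0,"rz": 0},{"dx": 12,"dy": -1.5,"dz": 42,"rx": 0,"ry": 0,"rz": 0}])

```text
clock: 5.38
tcp_pos: [0.5261, 0.2373, 0.1183]
orientation: [0.214, 3.133, 0.0]
contact_force: [1.5, -0.3, 0.2]
grip_width: -0.0002
gripper_force: 0.5
```

>>> send_rows(deltas=[{"dx": 0,"dy": 0,"dz": 15,"rx": 0,"ry": 0,"rz": 0},{"dx": 0,"dy": 0,"dz": 35,"rx": 0,"ry": 0,"rz": 0},{"dx": -10,"dy": 15,"dz": 60,"rx": 0,"ry": 0,"rz": 0},{"dx": -25,"dy": 35,"dz": 85,"rx": 0,"ry": 0,"rz": 0},{"dx": -40,"dy": 60,"dz": 100,"rx": 0,"ry": 0,"rz": 0}])

```text
clock: 5.8
tcp_pos: [0.4867, 0.2966, 0.2206]
orientation: [0.22, 3.13, 0.002]
contact_force: [0.9, 0.8, -0.4]
grip_width: -0.0003
gripper_force: 0.0
```

>>> send_rows(deltas=[{"dx": -20,"dy": 25,"dz": 0,"rx": 0,"ry": 0,"rz": 0},{"dx": -40,"dy": 50,"dz": 0,"rx": 0,"ry": 0,"rz": 0},{"dx": -60,"dy": 75,"dz": 0,"rx": 0,"ry": 0,"rz": 0},{"dx": -70,"dy": 90,"dz": 0,"rx": 0,"ry": 0,"rz": 0},{"dx": -70,"dy": 90,"dz": 0,"rx": 0,"ry": 0,"rz": 0}])

```text
clock: 6.22
tcp_pos: [0.4118, 0.3921, 0.2179]
orientation: [-0.202, -3.134, -0.004]
contact_force: [-0.4, 0.5, 0.3]
grip_width: 0.0002
gripper_force: 0.0
```

```bash
python3 - <<'E'
from h import *
f,P=grab("scene");g,Q=grab("top")
z=lambda a:cv2.resize(a,(400,300),interpolation=cv2.INTER_CUBIC)
img=np.hstack([z(f["frame"][125:197,255:351]),z(g["frame"][140:212,145:241])])
cv2.imwrite("pics/c4.png",np.clip(img*1.8,0,255).astype(np.uint8))
m=(f["frame"].max(2)<55)&(P[...,2]>.085)&(P[...,2]<.125)&(abs(P[...,0]-.53)<.03)&(abs(P[...,1]-.235)<.03)
print(P[m].mean(0),m.sum(),r.get_obs()["contact_force"])
E
```

```text
[0.53305998 0.2328867  0.1055449 ] 74 [ 0.91119761 -0.74350392  0.36949185]
```

View pics/c4.png

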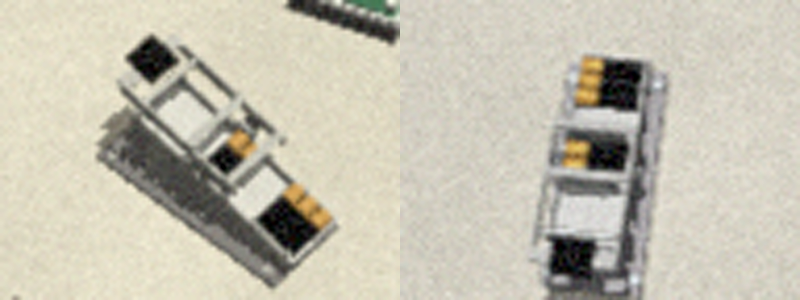

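The paddle is back at 0.1055 m. Three cells lie in the trough, two are held behind the gate, and the arm is clear.

```bash
python3 -c "
from bench import r
print(r.hand_in())"
```

```text
the job is handed in; nothing more can be done
None
```

The job is handed in, but no verdict came back: three thin cells lie at the trough end, two are held behind the gate, the lever is back up, and the arm is clear.

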